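# One stroke of the cam press on a plinth block

### The arm

A 7-joint arm with a two-finger parallel gripper is mounted at the origin on the work surface. World frame = base frame: x ahead of the robot, y to its left, z up, the work surface at z = 0. Lengths are in m, angles in rad, forces in N, time in s.
With the tool pointing down it reaches from about 0.4 to 0.85 m from the base axis. Payload 6.9 kg.
Tool frame: the origin (TCP) lies midway between the tips of the shut fingers; the grasp point (between the pads) lies 19 mm behind it (arm.hold_point_z is the distance from the TCP to the grasp point, in m); z points along the fingers, y is the line along which they close (so a half turn about z gives the same grasp; the last joint's range is limited). The gripper opens to 85 mm and grips with 20 to 120 N. Pads are 22 mm wide; open, the fingers measure 114 mm over their backs; the gripper's body (76 mm by 85 mm) begins 54 mm behind the grasp point. The pads swing forward as they close: fully open they stand 13 mm farther back than shut.
Start: joints at [-1.008, 0.507, -0.238, 1.5, 0.126, 1.149, -0.155], TCP at [0.276, 0.561, 0.231] pointing down, gripper open.
Joint ranges: [-3.08, 3.08], [-0.24, 2.05], [-1.43, 1.35], [0, 2.5], [-1.52, 4.66], [0.17, 1.96], [-2.89, 2.89]. Speed limits (rad/s): [2.39, 2.39, 3.14, 3.14, 3.14, 3.14, 3.14].

### API

Orientations are given as [roll, pitch, yaw] about the fixed x, y, z axes, in that order (R = Rz(yaw) Ry(pitch) Rx(roll)).
In Python, from plant import arm gives the robot as it stands.
- The arm moves only by the shell command python3 -m creep 'ROWS' [OPENING] [FORCE]. ROWS is JSON, a list of rows, each an object of numbers: "x", "y", "z": the shift along the tool's x, y, z in mm; "yaw": the turn about the tool's z in rad. A call has 1 to 20 rows; each row is the pose to reach, as a shift and turn from the pose commanded when the call began, along the tool's axes at that moment; what a row does not reach only later rows make up. A row lasts 1/8 s, in which the tool goes at most 62.5 mm and 10.7 degrees, less where a joint would pass 70% of its speed; a pose out of reach is approached as far as the arm can. A call with a gripper value outside its range is refused whole. OPENING is the finger opening in mm, from 0 to 85.4, set as the call begins (- or left out, the last holds). The fingers move at their own pace and stop on an object; FORCE is the grip in N (left out, the last holds). Time passes only in rows, so rows that repeat a pose let the fingers close. It gives the time, the measured TCP pose, the force, the opening and the grip force at its end, in the units of the state.
- arm.get_obs(): the state, without advancing time (a new reading comes with each control period).
- arm.camera(name): name is "scene" or "top"; returns a dict with "img" (400x640x3 uint8, blue, green, red), "range_z" (400x640 float32, m along the optical axis (not along the pixel's ray), 0 where there is no reading), "mtx" (3x3 intrinsics, pixels), "camera_from_world" (4x4, takes a point from world to camera coordinates). Camera axes: x right, y down, z forward; pixel columns grow to the right and rows downward; lengths in m; the calibration is good to about 2 mm. A picture is of the moment at which its call begins.
- arm.sign_off(): hands the job in; it is judged then, once.
Trained networks look in the newest picture that a camera, given by its name, has taken for a name from the list of things; names that differ only in an ending like _2 or _b are one class to them, and where a whole thing is asked for, a point or a joint stands for the part that bears it (a point fixed in the world has none). Each returns a list of dicts, best first, with "p" (0 to 1); they miss things now and then, are a little off and sometimes report something else, mostly with a low value. They report only what shows in the picture. A call takes as long as a camera call.
- arm.look_for(thing, camera): "pixel" ([column, row] in pixels, amid what is visible of it).
- arm.spot_point(thing, camera): "pixel" ([column, row] in pixels: a listed point, or the origin of a listed thing).
The state is a dict: "clock": time; "qpos": joint angles; "dq": joint speeds; "joint_torque": joint torques, N m; "tool_pos": TCP position; "tcp_rot": TCP orientation; "ft_force": force on the tool from outside, world axes, zero at the start; "ft_torque": the same for the moment, N m; "opening": finger opening in m; "gripper_force": force on a finger pad.
Only numpy, scipy, OpenCV 4.12 (cv2) and the standard library are available. Lean on these libraries where they do the work, as an engineer would, in place of code of your own. Each camera call takes 0.05 s, during which the arm holds its last target. There are 200 camera calls.

### The job

Set the oblong grey block lengthwise on the upper part of the roller feed, between the guides, so that it rolls down fully against the stop under the press. Then turn the flywheel one full revolution, exactly once, counter-clockwise seen from above (as the arrow on the bridge shows), so that the ram comes down on the block and goes back up; leave the wheel standing at its home mark, the block at the stop, and the other things on the table where they are.

Things in the scene. Friction and masses are not known exactly. Their poses are not given: they have to be found in the camera images.
- press: Blue cam press fixed to the table, 320 mm high. Origin on the table, straight below the vertical flywheel axis; z up. In this level frame a roller feed runs along +y: 12 rollers (diameter 20) climbing at 12 degrees, the roller plane 55 mm above the table at y=0 and 119 mm at the upper end y=300 mm. Steel stop at the lower end, y about -55 mm. Column at y -195 to -135 mm.
- bridge_edge (a point): Middle of the lower free edge of the blue bridge, a rigid plate 150 mm wide (x) and 23 mm thick from the column over part of the wheel. Handles pass 20 mm under it, but a gripper holding one does not: take and lead a handle only on the feed side (press y >= 0), let go, and take the next. The white arrow on it points along press +x, the way the rim moves below it.
- index (a point): Top of the fixed steel index finger just outside the rim, 105 mm from the wheel axis towards press +y, 211 mm above the table. A small steel mark on the rim faces it when the wheel is home.
- wheel_axis (a point): Point on the vertical axis of the flywheel, at the mid-height of the handles, 252 mm above the table; fixed to the press, axes as the press.
- feed (a point): Point on the roller tops, mid-width, 210 mm up the slope from below the wheel axis: set the middle of the block's underside down here, tilted 12 degrees along the slope. Guides at both sides are 57 mm apart inside and stand 8 mm above the roller tops. Fixed to the press; its axes are the press's, level, not tilted.
- seat (a point): Where the centre of the block must be when it lies on the rollers against the stop (under the wheel); fixed to the press.
- wheel (a joint): Flywheel angle, rad, about the upward vertical: 0 home at the start, grows counter-clockwise from above, 6.283 home again. Ram down at 3.14. Dark steel rim, outside diameter 178 mm, top 224 mm above the table, 1.6 kg, three handles 120 degrees apart; dry friction 0.2 N m (2.5 N at a handle) keeps it where it is left. Hard limits -0.6 and 7.6.
- handle0_mid (a point): Black handle of the flywheel, an upright cylinder of diameter 25 mm and 48 mm high that spins freely on its own pin; the point is at its centre (z about 252 mm), 80 mm from the wheel axis, and moves round with the wheel. At home it is at 30 degrees from the press's +x towards +y.
- handle1_mid (a point): Black handle of the flywheel, an upright cylinder of diameter 25 mm and 48 mm high that spins freely on its own pin; the point is at its centre (z about 252 mm), 80 mm from the wheel axis, and moves round with the wheel. At home it is at 150 degrees from the press's +x.
- handle2_mid (a point): Black handle of the flywheel, an upright cylinder of diameter 25 mm and 48 mm high that spins freely on its own pin; the point is at its centre (z about 252 mm), 80 mm from the wheel axis, and moves round with the wheel. At home it is at 270 degrees, under the bridge.
- foot: Round steel foot (diameter 22 mm) on the end of the ram, on the wheel axis above the seat; its underside is 128 mm above the table at the top of the stroke, comes down 26 mm and presses the block (when it is at the stop) with a spring force of about 8 N. Origin at its underside.
- block_mid (a point): The oblong grey laminate plinth block, 45 wide (its x) x 110 long (its y) x 50 mm high, 0.1 to 0.25 kg, loose on the table to the left (+y), beyond the upper end of the feed, long axis within 0.4 rad of world y; the point is at its centre, 25 mm above its underside. Hold it across its width, fingertips 12 mm or more above its underside, to clear the guides.
- square_pad_mid (a point): Bystander: a square pad 70 x 70 x 30 mm of the same grey laminate as the block (it may lie where the block lay last time, the two places are swapped); the point is at its centre, 15 mm above the table.
- band_roll: Bystander: flat-lying roll of edge band, outer diameter 110, bore 64, 23 mm high; origin at the centre of its underside.
- screwdriver: Bystander: black-handled screwdriver lying on the robot's side of the roller feed, roughly along y.
- glue: Bystander: standing white bottle, diameter 60, 170 mm high; origin at the centre of its underside.
- mug: Bystander: white mug, diameter 80, 90 mm high; origin at the centre of its underside.
- tape_measure: Bystander: grey tape measure case 70 x 35 x 65 mm high, standing on the table; origin at the centre of its underside.

How it is judged:
On the way, in this order (a step that is already met when the one before it is completed fails the run):
1. the block has rolled to the stop while the wheel is still at home (distance between block_mid and seat below 0.012 m and linear speed of block below 0.02 m/s and value of joint wheel below 0.25 rad), for 0.2 s.
2. the ram's foot presses the block at the stop, at mid-stroke (distance between block_mid and seat below 0.012 m and value of joint wheel between 2.9 and 3.4 rad and contact force between foot and block above 2 N), for 0.02 s.
At the end, for the whole second after the job is handed in: The block lies at rest at the stop (its centre within 12 mm of the seat), and the wheel stands still after one revolution, within 0.12 rad (7 degrees) of home (distance between block_mid and seat below 0.012 m and value of joint wheel between 6.16319 and 6.40319 rad and velocity of joint wheel between -0.05 and 0.05 rad/s and linear speed of block below 0.02 m/s); the robot touches nothing.
It fails at once if the wheel is turned more than 0.3 rad backwards (value of joint wheel below -0.3 rad).
It fails at once if a second stroke is begun (wheel more than 0.35 rad past one revolution) (value of joint wheel above 6.63319 rad).
It fails at once if one of the other things on the table is moved by more than 30 mm (distance of any of square_pad_mid, band_roll, screwdriver, glue, mug, tape_measure from where it was at the start of the episode above 0.03 m).
It also fails if it takes over 72 s, if anything falls off the work surface, if the arm or the gripper's body presses on something with over 40 N, if the wrist force passes 120 N, or if a joint passes its speed limit or range.

## Working session

There is one attempt and no reset: what is moved stays moved. The work goes in short steps, Python scripts to look and compute and a shell command to move; the robot and the scene stay as the last step left them, time stands still between calls to the robot, and variables do not carry over. Pictures are saved under pics/ and viewed, at most 10 in all, crops included, and the job is handed in when it is done.

```bash
mkdir -p pics; ls
cat > h.py <<'E'
import numpy as np, cv2
from plant import arm
def ray(c,px):
    K=c["mtx"];T=np.linalg.inv(c["camera_from_world"])
    d=T[:3,:3]@np.linalg.solve(K,[px[0],px[1],1.]);return T[:3,3],d
def atz(c,px,z):
    o,d=ray(c,px);return o+d*(z-o[2])/d[2]
def dep(c,px):
    u,v=int(round(px[0])),int(round(px[1]));p=c["range_z"][max(v-2,0):v+3,max(u-2,0):u+3];p=p[p>0]
    o,d=ray(c,px);return o+d*np.median(p) if len(p) else None
E
python3 - <<'E'
from h import *
np.set_printoptions(precision=4,suppress=True)
o=arm.get_obs();print(o["clock"],o["tool_pos"],o["tcp_rot"],arm.hold_point_z)
C={}
for n in("scene","top"):
    C[n]=arm.camera(n);cv2.imwrite(f"pics/{n}0.png",C[n]["img"])
    print(n,np.linalg.inv(C[n]["camera_from_world"])[:3,3])
Z=dict(bridge_edge=None,index=.211,wheel_axis=.252,feed=None,seat=None,handle0_mid=.252,handle1_mid=.252,handle2_mid=.252,block_mid=.025,square_pad_mid=.015,band_roll=0,screwdriver=0.01,glue=0,mug=0,tape_measure=0,press=0)
for t,z in Z.items():
    for n in C:
        for r in arm.spot_point(t,n)[:2]:
            print(t,n,round(r["p"],2),np.round(r["pixel"]),atz(C[n],r["pixel"],z)[:2] if z is not None else "", "dep",dep(C[n],r["pixel"]))
E
```

```text
pics
0.0 [0.2755 0.5604 0.2304] [-3.1398  0.      2.6848] 0.0187
scene [ 1.1254 -0.3407  0.9472]
top [0.2978 0.0302 1.2576]
bridge_edge scene 0.85 [246. 211.]  dep [ 0.5776 -0.1894  0.3181]
bridge_edge top 0.63 [424. 183.]  dep [ 0.6009 -0.2088  0.2242]
index scene 0.71 [309. 215.] [ 0.5789 -0.0238] dep [0.4244 0.0657 0.0029]
index top 0.64 [346. 191.] [ 0.59   -0.0251] dep [ 0.6487 -0.0363  0.0005]
index top 0.16 [431. 196.] [ 0.5727 -0.2252] dep [ 0.5439 -0.1984  0.3207]
wheel_axis scene 0.83 [268. 216.] [ 0.5628 -0.1327] dep [ 0.36   -0.0577  0.0014]
wheel_axis top 0.63 [396. 192.] [ 0.5721 -0.1373] dep [ 0.575  -0.1391  0.2413]
feed scene 0.36 [404. 212.]  dep [0.6062 0.3172 0.0511]
feed top 0.78 [308. 204.]  dep [0.591  0.0705 0.085 ]
feed top 0.69 [423. 184.]  dep [ 0.5977 -0.2074  0.222 ]
seat scene 0.61 [272. 259.]  dep [ 0.5563 -0.1359  0.0573]
seat top 0.88 [384. 210.]  dep [ 0.5388 -0.1116  0.221 ]
handle0_mid scene 0.64 [297. 235.] [ 0.6512 -0.0994] dep [ 0.6588 -0.1033  0.2631]
handle0_mid top 0.95 [378. 160.] [ 0.6512 -0.0997] dep [ 0.6433 -0.0968  0.2745]
handle1_mid s
[... 1400 characters left out ...]
771]
glue top 0.88 [369. 154.] [ 0.7576 -0.1061] dep [ 0.7306 -0.0981  0.0737]
mug scene 0.51 [195. 250.] [ 0.3677 -0.3169] dep [ 0.606  -0.3244  0.2979]
mug top 0.7 [380. 159.] [ 0.7424 -0.138 ] dep [ 0.6451 -0.1012  0.2753]
mug top 0.57 [453. 291.] [ 0.3588 -0.3138] dep [ 0.3586 -0.3123  0.0053]
tape_measure scene 0.67 [263. 336.] [ 0.727  -0.2503] dep [ 0.7519 -0.2559  0.0591]
tape_measure scene 0.17 [267. 220.] [ 0.3694 -0.0683] dep [ 0.5562 -0.1356  0.2341]
tape_measure top 0.61 [423. 160.] [ 0.735  -0.2634] dep [ 0.7151 -0.2501  0.057 ]
press scene 0.93 [279. 273.] [ 0.5759 -0.126 ] dep [ 0.6089 -0.1389  0.0569]
press top 0.64 [386. 216.] [ 0.5733 -0.1454] dep [ 0.5372 -0.1224  0.1644]
```

View pics/top0.png

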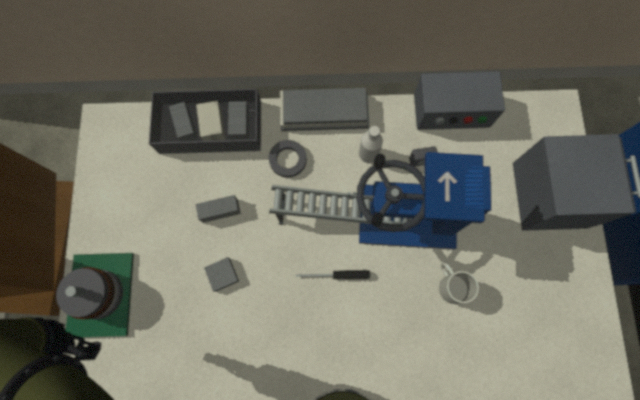

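View pics/scene0.png

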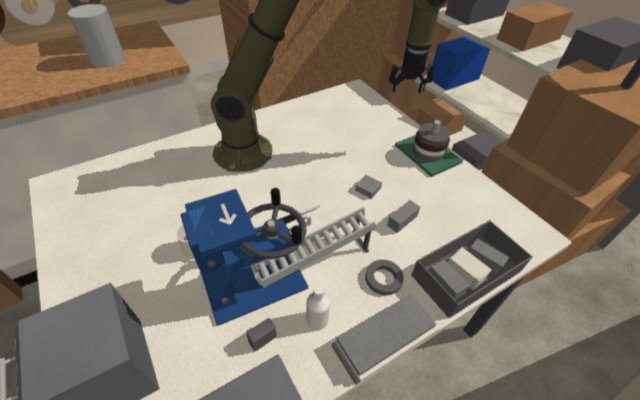

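Run:
```python
from h import *
np.set_printoptions(precision=4,suppress=True)
c=arm.camera("top")
def cloud(c):
    v,u=np.mgrid[0:400,0:640];Z=c["range_z"];K=c["mtx"]
    P=np.stack([(u-K[0,2])/K[0,0]*Z,(v-K[1,2])/K[1,1]*Z,Z],-1);T=np.linalg.inv(c["camera_from_world"])
    return P@T[:3,:3].T+T[:3,3],Z>0
P,m=cloud(c)
Q=P[m]
def rect(s,name):
    q=Q[s][:,:2]; r=cv2.minAreaRect((q*1000).astype(np.float32));print(name,len(q),"center",np.array(r[0]),"size",r[1],"ang",r[2],"z",np.median(Q[s][:,2]))
x,y,z=Q.T
rect((z>.04)&(z<.06)&(abs(x-.594)<.1)&(abs(y-.326)<.1),"block top")
rect((z>.308)&(z<.335)&(abs(x-.57)<.12)&(y<-.1)&(y>-.35),"bridge top")
for n,(a,b) in dict(h0=(.651,-.0997),h1=(.511,-.087)).items():
    s=(z>.268)&(z<.285)&(np.hypot(x-a,y-b)<.03);rect(s,n)
# roller region slope
s=(z>.05)&(z<.125)&(abs(x-.59)<.02)&(y>-.02)&(y<.17)
print(np.polyfit(y[s],z[s],1))
for yy in (.03,.07,.1,.13):
    s=(abs(y-yy)<.01)&(z>.04)&(abs(x-.59)<.08);print(yy,x[s].min(),x[s].max())
    s=s&(z>.06);q=x[s];print(q.min(),q.max())
```

```text
block top 673 center [600.2775 322.3951] size (46.82853698730469, 110.0987777709961) ang 12.33424186706543 z 0.04932639410201478
bridge top 4307 center [ 564.1112 -260.0606] size (141.02853393554688, 150.62075805664062) ang 84.7979965209961 z 0.319651710386714
h0 91 center [ 645.9722 -101.8195] size (22.48700714111328, 23.061847686767578) ang 0.7159484028816223 z 0.27447441961419816
h1 97 center [509.6957 -89.6967] size (22.39014434814453, 23.47616958618164) ang 14.033068656921387 z 0.27558293304542647
[0.2165 0.0811]
0.03 0.5547102719703533 0.6267978282870021
0.5547102719703533 0.6267978282870021
0.07 0.5581962999881087 0.6311902223312374
0.5581962999881087 0.6311902223312374
0.1 0.5611366739000828 0.6323129998817445
0.5611366739000828 0.6323129998817445
0.13 0.5641521038722851 0.6360800828577181
0.5641521038722851 0.6333777414702666
```

Top view: the block is at px (218,208), the pad at (222,273), the feed runs over columns 272–360 with its upper end at column 272, and the wheel centre is at (394,192). In the scene view the block is at (404,215) and the wheel is at home. From depth, the press axis is about (574,-136) mm with yaw about -0.09, and the block is at (600,322) mm with yaw 0.215.

```bash
cat > t.py <<'E'
import sys
from h import *
# usage: t.py x y z(mm) [yaw] -> shifts in tool axes, several targets separated by ,
o=arm.get_obs();p=np.array(o["tool_pos"])*1000;r=o["tcp_rot"];y=r[2]
print("clk",round(o["clock"],2),"now",p.round(1),"yaw",round(y,3),"f",np.round(o["ft_force"],1),"op",round(o["opening"]*1000,1))
from scipy.spatial.transform import Rotation as R
M=R.from_euler("xyz",r).as_matrix()
for a in " ".join(sys.argv[1:]).split(","):
    v=[float(k) for k in a.split()]
    if len(v)<3: continue
    d=M.T@(np.array(v[:3])-p)
    dy="" if len(v)<4 else round(-((v[3]-y+np.pi)%(2*np.pi)-np.pi),3)
    print(v,"->",d.round(1),"yaw",dy)
E
python3 t.py 600 322 110 1.786 , 600 322 14 1.786
```

```text
clk 1.75 now [275.7 560.9 231.3] yaw 2.685 f [-0.1 -0.2 -0.8] op 85.3
[600.0, 322.0, 110.0, 1.786] -> [-396.4  -71.3  121.3] yaw 0.899
[600.0, 322.0, 14.0, 1.786] -> [-396.4  -71.3  217.3] yaw 0.899
```

```bash
python3 -m creep '[{"x":-60,"y":-11,"z":0,"yaw":0.18},{"x":-120,"y":-22,"z":20,"yaw":0.36},{"x":-180,"y":-33,"z":40,"yaw":0.54},{"x":-240,"y":-43,"z":60,"yaw":0.72},{"x":-300,"y":-54,"z":80,"yaw":0.899},{"x":-360,"y":-65,"z":100,"yaw":0.899},{"x":-396,"y":-71,"z":121,"yaw":0.899},{"x":-396,"y":-71,"z":121,"yaw":0.899},{"x":-396,"y":-71,"z":121,"yaw":0.899},{"x":-396,"y":-71,"z":121,"yaw":0.899}]' 85; python3 t.py 600 322 14 1.786
```

```text
clock: 3.0
tool_pos: [0.5988, 0.3245, 0.1111]
tcp_rot: [3.141, -0.001, 1.788]
ft_force: [-0.3, 0.1, 0.5]
opening: 0.0848
gripper_force: 0.0
clk 3.0 now [598.8 324.5 111.1] yaw 1.788 f [-0.3  0.1  0.5] op 84.8
[600.0, 322.0, 14.0, 1.786] -> [-2.9  0.6 97.1] yaw 0.002
```

Run:
```python
from h import *
c=arm.camera("scene");cv2.imwrite("pics/s1.png",cv2.resize(c["img"][120:300,300:500],None,fx=3,fy=3))
```

```text
(no output)
```

View pics/s1.png

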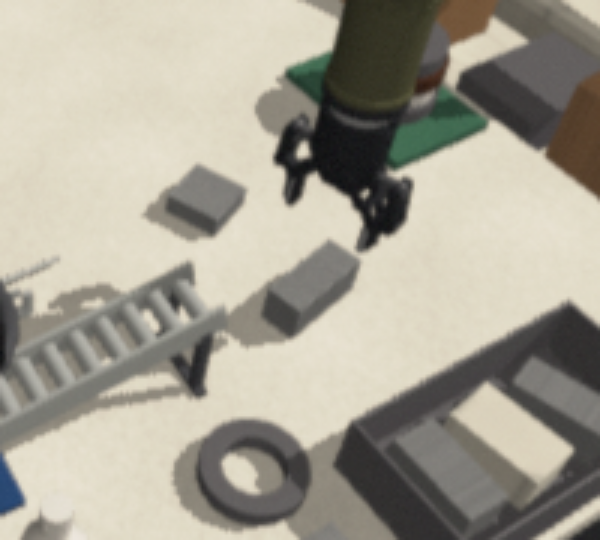

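The open fingers hover across the block's width (block at crop px (312,287)), so I'll go down and grip.

```bash
python3 -m creep '[{"x":-2,"y":0,"z":40},{"x":-3,"y":0,"z":80},{"x":-3,"y":0,"z":97},{"x":-3,"y":0,"z":97},{"x":-3,"y":0,"z":97},{"x":-3,"y":0,"z":97}]' 85 && python3 -m creep '[{"x":0},{"x":0},{"x":0},{"x":0},{"x":0},{"x":0}]' 30 30; python3 t.py 594 69 180 1.481
```

```text
clk 3.05 now [598.9 324.4 111.1] yaw 1.788 f [ 0.1 -1.   0.3] op 84.5
[594.0, 69.0, 180.0, 1.481] -> [-248.2  -59.8  -69.2] yaw 0.307invalid input at $[0]: expected keys x, y, z, yaw
```

```bash
python3 -m creep '[{"x":-2,"y":0,"z":40,"yaw":0},{"x":-3,"y":0,"z":80,"yaw":0},{"x":-3,"y":0,"z":97,"yaw":0},{"x":-3,"y":0,"z":97,"yaw":0},{"x":-3,"y":0,"z":97,"yaw":0},{"x":-3,"y":0,"z":97,"yaw":0}]' 85 && python3 -m creep '[{"x":0,"y":0,"z":0,"yaw":0},{"x":0,"y":0,"z":0,"yaw":0},{"x":0,"y":0,"z":0,"yaw":0},{"x":0,"y":0,"z":0,"yaw":0},{"x":0,"y":0,"z":0,"yaw":0},{"x":0,"y":0,"z":0,"yaw":0}]' 30 30; python3 t.py 594 69 180 1.481
```

```text
clock: 3.8
tool_pos: [0.6013, 0.3201, 0.015]
tcp_rot: [3.139, -0.001, 1.786]
ft_force: [0.2, -0.5, -0.2]
opening: 0.0847
gripper_force: 0.0
clock: 4.55
tool_pos: [0.601, 0.3198, 0.0139]
tcp_rot: [3.14, -0.0, 1.786]
ft_force: [0.4, 0.4, 5.3]
opening: 0.0449
gripper_force: 32.0
clk 4.55 now [601.  319.8  13.9] yaw 1.786 f [0.4 0.4 5.3] op 44.9
[594.0, 69.0, 180.0, 1.481] -> [-243.5  -60.1 -166.3] yaw 0.305
```

```bash
python3 -m creep '[{"x":0,"y":0,"z":-50,"yaw":0},{"x":0,"y":0,"z":-110,"yaw":0},{"x":-10,"y":-2,"z":-166,"yaw":0},{"x":-50,"y":-10,"z":-166,"yaw":0.06},{"x":-100,"y":-22,"z":-166,"yaw":0.15},{"x":-150,"y":-37,"z":-166,"yaw":0.25},{"x":-200,"y":-50,"z":-166,"yaw":0.305},{"x":-243,"y":-60,"z":-166,"yaw":0.305},{"x":-243,"y":-60,"z":-166,"yaw":0.305},{"x":-243,"y":-60,"z":-166,"yaw":0.305},{"x":-243,"y":-60,"z":-166,"yaw":0.305}]'; python3 t.py 594 69 125 1.481
python3 - <<'E'
from h import *
np.set_printoptions(precision=4,suppress=True)
for n in("top","scene"):
    c=arm.camera(n);cv2.imwrite(f"pics/{n}2.png",cv2.resize(c["img"][120:300,230:430],None,fx=3,fy=3))
    for r in arm.spot_point("block_mid",n)[:2]: print(n,r, atz(c,r["pixel"],.191))
E
```

```text
clock: 5.92
tool_pos: [0.5933, 0.0711, 0.1789]
tcp_rot: [-3.141, -0.001, 1.483]
ft_force: [-0.2, 0.4, -2.7]
opening: 0.0449
gripper_force: 31.9
clk 5.92 now [593.3  71.1 178.9] yaw 1.483 f [-0.2  0.4 -2.7] op 44.9
[594.0, 69.0, 125.0, 1.481] -> [-2.1  0.9 53.9] yaw 0.002
scene {'pixel': [341.2, 206.3], 'p': 0.77} [0.582  0.0771 0.191 ]
```

View pics/scene2.png

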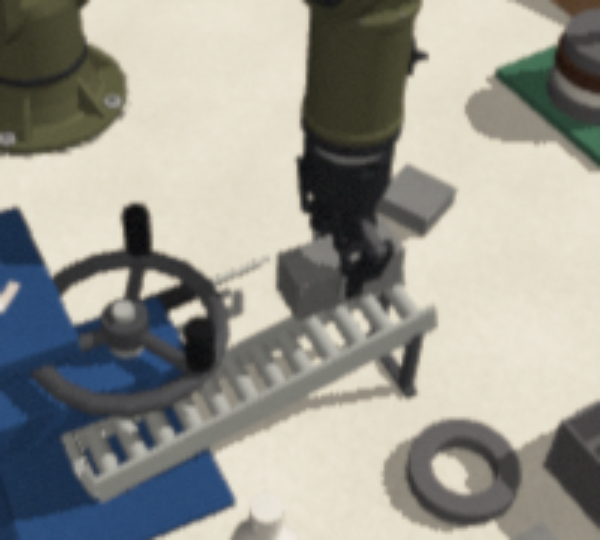

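Held level above the feed and lined up with it (block at crop px (340,275)), with the gripper body clear of the wheel. Lowering until the upper end touches and the block pivots in the pads.

```bash
python3 -m creep '[{"x":0,"y":0,"z":25,"yaw":0},{"x":0,"y":0,"z":45,"yaw":0},{"x":0,"y":0,"z":52,"yaw":0},{"x":0,"y":0,"z":55,"yaw":0},{"x":0,"y":0,"z":55,"yaw":0},{"x":0,"y":0,"z":55,"yaw":0}]' - 20; python3 t.py 594 69 114 1.481;python3 -m creep '[{"x":0,"y":0,"z":3,"yaw":0},{"x":0,"y":0,"z":5,"yaw":0},{"x":0,"y":0,"z":5,"yaw":0}]'; python3 t.py 594 69 114 1.481
```

```text
clock: 6.88
tool_pos: [0.594, 0.0694, 0.125]
tcp_rot: [3.14, -0.0, 1.481]
ft_force: [0.0, 0.0, -1.3]
opening: 0.0445
gripper_force: 31.9
clk 6.88 now [594.   69.4 125. ] yaw 1.481 f [ 0.   0.  -1.3] op 44.5
[594.0, 69.0, 114.0, 1.481] -> [-0.4 -0.  11. ] yaw -0.0
clock: 7.25
tool_pos: [0.5943, 0.0695, 0.1203]
tcp_rot: [3.14, -0.001, 1.481]
ft_force: [-1.3, -1.0, 4.0]
opening: 0.0445
gripper_force: 33.0
clk 7.25 now [594.3  69.5 120.3] yaw 1.481 f [-1.3 -1.   4. ] op 44.5
[594.0, 69.0, 114.0, 1.481] -> [-0.5 -0.3  6.3] yaw -0.0
```

```bash
python3 -m creep '[{"x":0,"y":0,"z":2,"yaw":0},{"x":0,"y":0,"z":4,"yaw":0},{"x":0,"y":0,"z":5,"yaw":0},{"x":0,"y":0,"z":6,"yaw":0},{"x":0,"y":0,"z":6,"yaw":0}]'
python3 - <<'E'
from h import *
c=arm.camera("scene");cv2.imwrite("pics/s3.png",cv2.resize(c["img"][150:290,230:430],None,fx=4,fy=4))
E
```

```text
clock: 7.88
tool_pos: [0.5943, 0.0689, 0.1146]
tcp_rot: [3.14, -0.0, 1.48]
ft_force: [-2.0, -2.2, 7.3]
opening: 0.0446
gripper_force: 34.0
```

View pics/s3.png

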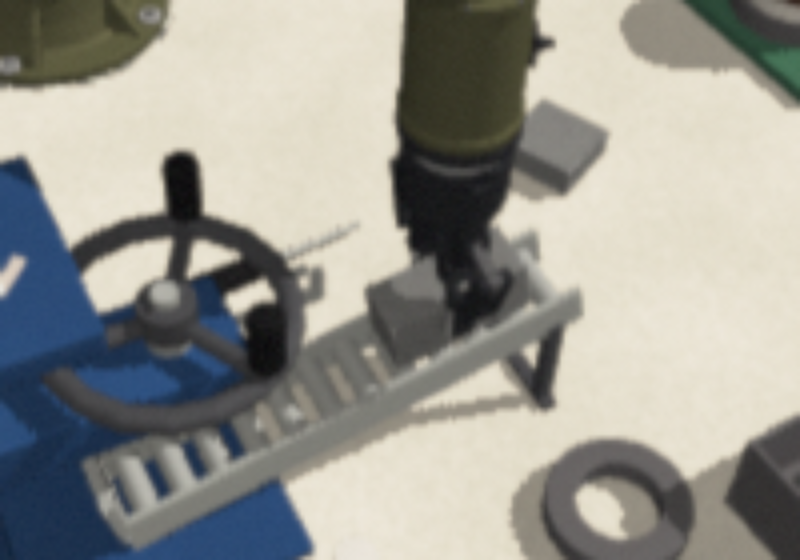

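The block is now tilted on the rollers between the guides (crop px (420,310)). Releasing.

```bash
python3 -m creep '[{"x":0,"y":0,"z":0,"yaw":0},{"x":0,"y":0,"z":0,"yaw":0},{"x":0,"y":0,"z":0,"yaw":0},{"x":0,"y":0,"z":0,"yaw":0},{"x":0,"y":0,"z":0,"yaw":0},{"x":0,"y":0,"z":0,"yaw":0},{"x":0,"y":0,"z":-30,"yaw":0},{"x":0,"y":0,"z":-80,"yaw":0},{"x":0,"y":0,"z":-130,"yaw":0},{"x":0,"y":0,"z":-190,"yaw":0},{"x":0,"y":0,"z":-190,"yaw":0},{"x":0,"y":0,"z":-190,"yaw":0}]' 85
python3 - <<'E'
from h import *
np.set_printoptions(precision=4,suppress=True)
for n in("top","scene"):
    c=arm.camera(n);cv2.imwrite(f"pics/{n}4.png",cv2.resize(c["img"][150:290,200:400],None,fx=4,fy=4))
    for t,z in (("block_mid",.075),("handle0_mid",.252),("handle1_mid",.252),("seat",.07)):
        for r in arm.spot_point(t,n)[:1]: print(n,t,r, atz(c,r["pixel"],z))
E
```

```text
clock: 9.43
tool_pos: [0.5933, 0.0694, 0.3029]
tcp_rot: [-3.141, -0.0, 1.481]
ft_force: [0.9, 0.8, -0.3]
opening: 0.0849
gripper_force: 0.0
top block_mid {'pixel': [388.4, 210.5], 'p': 0.69} [ 0.5705 -0.1421  0.075 ]
top handle0_mid {'pixel': [376.7, 157.9], 'p': 0.97} [ 0.6562 -0.097   0.252 ]
top handle1_mid {'pixel': [376.6, 217.2], 'p': 0.87} [ 0.515  -0.0888  0.252 ]
top seat {'pixel': [388.9, 206.4], 'p': 0.72} [ 0.5829 -0.1449  0.07  ]
scene block_mid {'pixel': [273.7, 259.0], 'p': 0.63} [ 0.5712 -0.1364  0.075 ]
scene handle0_mid {'pixel': [295.7, 235.7], 'p': 0.94} [ 0.6505 -0.1031  0.252 ]
scene handle1_mid {'pixel': [272.5, 197.1], 'p': 0.67} [ 0.5087 -0.0951  0.252 ]
scene seat {'pixel': [271.0, 258.7], 'p': 0.66} [ 0.5633 -0.1415  0.07  ]
```

View pics/scene4.png

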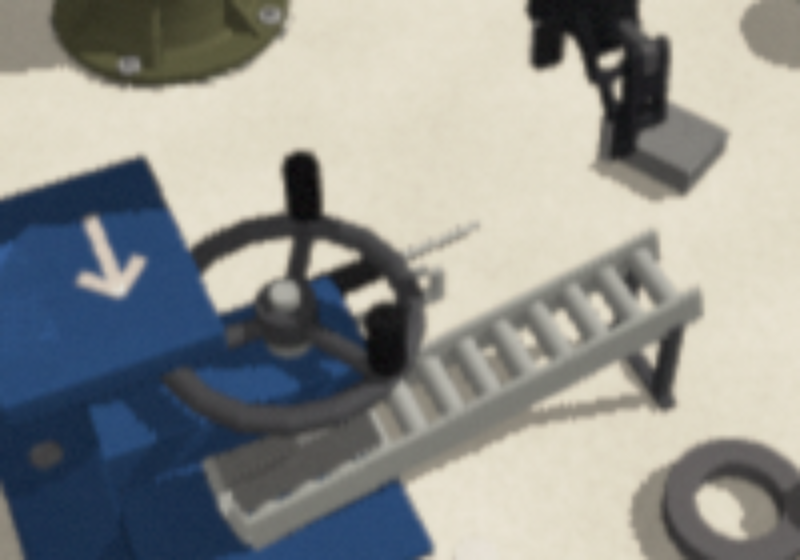

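The block lies at the lower end of the feed: its upper face ends at crop px (378,425) and the wheel is still home, with its handles at (300,185) and (386,340). Plan: make three identical 120° pulls (30°→150°), with the tool yaw following the tangent.

```bash
python3 - <<'E'
from h import *
np.set_printoptions(precision=4,suppress=True)
print(arm.get_obs()["qpos"])
c=arm.camera("scene")
print("block upper top edge",atz(c,(294.5,256),.115))
a=np.array([.576,-.136]);u=np.array([.09,.996])
print("expected", a+u*.045)
E
python3 t.py 648.6 -102.4 305 0.434
```

```text
[-0.2353  0.4156  0.1232  1.4544 -0.0518  1.2753 -0.1974]
block upper top edge [ 0.6164 -0.0924  0.115 ]
expected [ 0.58   -0.0912]
clk 9.97 now [593.6  69.4 303.1] yaw 1.481 f [ 0.1 -0.4 -0.6] op 84.9
[648.6, -102.4, 305.0, 0.434] -> [-166.2   70.2   -1.9] yaw 1.047
```

```bash
python3 -m creep '[{"x":-20,"y":10,"z":-2,"yaw":0.17},{"x":-50,"y":24,"z":-2,"yaw":0.35},{"x":-85,"y":38,"z":-2,"yaw":0.52},{"x":-120,"y":52,"z":-2,"yaw":0.7},{"x":-150,"y":64,"z":-2,"yaw":0.87},{"x":-166,"y":70,"z":-2,"yaw":1.047},{"x":-166,"y":70,"z":-2,"yaw":1.047},{"x":-166,"y":70,"z":-2,"yaw":1.047},{"x":-166,"y":70,"z":-2,"yaw":1.047}]' 65; python3 t.py 648.6 -102.4 238 0.434
python3 - <<'E'
from h import *
c=arm.camera("scene");cv2.imwrite("pics/s5.png",cv2.resize(c["img"][130:290,220:380],None,fx=3.7,fy=3.7))
E
```

```text
clock: 11.1
tool_pos: [0.6484, -0.1008, 0.3054]
tcp_rot: [-3.141, -0.0, 0.438]
ft_force: [0.1, 0.4, 0.4]
opening: 0.0648
gripper_force: 0.0
clk 11.1 now [ 648.4 -100.8  305.4] yaw 0.438 f [0.1 0.4 0.4] op 64.8
[648.6, -102.4, 238.0, 0.434] -> [-0.6  1.5 67.4] yaw 0.004
```

View pics/s5.png

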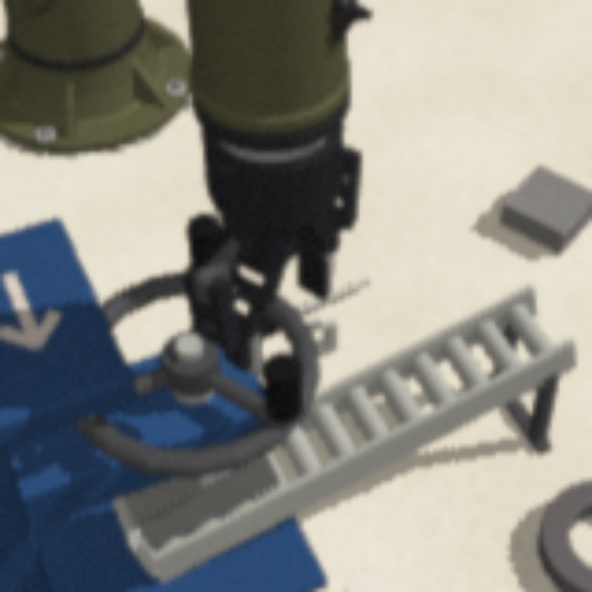

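The fingers straddle handle 0 from above (handle at crop px (283,385), fingertips at (240,355) and (315,285)). Going down and gripping.

```bash
python3 -m creep '[{"x":0,"y":0,"z":25,"yaw":0},{"x":0,"y":0,"z":50,"yaw":0},{"x":0,"y":0,"z":67,"yaw":0},{"x":0,"y":0,"z":67,"yaw":0},{"x":0,"y":0,"z":67,"yaw":0}]' 65; python3 -m creep '[{"x":0,"y":0,"z":0,"yaw":0},{"x":0,"y":0,"z":0,"yaw":0},{"x":0,"y":0,"z":0,"yaw":0},{"x":0,"y":0,"z":0,"yaw":0},{"x":0,"y":0,"z":0,"yaw":0}]' 10 20
```

```text
clock: 11.78
tool_pos: [0.6488, -0.1021, 0.2392]
tcp_rot: [3.141, -0.001, 0.435]
ft_force: [-0.2, -0.1, 1.2]
opening: 0.0647
gripper_force: 0.0
clock: 12.4
tool_pos: [0.6486, -0.1023, 0.239]
tcp_rot: [3.141, -0.001, 0.434]
ft_force: [-1.5, 0.9, 4.8]
opening: 0.0244
gripper_force: 20.4
```

```bash
python3 -m creep '[{"x":0,"y":-2.8,"z":0,"yaw":-0.035},{"x":-0.4,"y":-8.4,"z":0,"yaw":-0.105},{"x":-1.7,"y":-16.6,"z":0,"yaw":-0.209},{"x":-4.4,"y":-26,"z":0,"yaw":-0.332},{"x":-8.1,"y":-35.1,"z":0,"yaw":-0.454},{"x":-12.9,"y":-43.6,"z":0,"yaw":-0.576},{"x":-18.7,"y":-51.4,"z":0,"yaw":-0.698},{"x":-25.4,"y":-58.5,"z":0,"yaw":-0.82},{"x":-33,"y":-64.7,"z":0,"yaw":-0.942}]'; python3 t.py
```

```text
clock: 13.52
tool_pos: [0.5921, -0.0572, 0.239]
tcp_rot: [3.139, -0.0, 1.381]
ft_force: [2.0, -0.7, 4.6]
opening: 0.0243
gripper_force: 20.4
clk 13.53 now [592.1 -57.2 239. ] yaw 1.381 f [ 2.  -0.7  4.6] op 24.3
```

```bash
python3 -m creep '[{"x":-0.2,"y":-5.6,"z":0,"yaw":-0.07},{"x":-1.2,"y":-13.9,"z":0,"yaw":-0.175},{"x":-3.5,"y":-23.4,"z":0,"yaw":-0.297},{"x":-6.9,"y":-32.5,"z":0,"yaw":-0.419},{"x":-11.4,"y":-41.2,"z":0,"yaw":-0.541},{"x":-17,"y":-49.3,"z":0,"yaw":-0.663},{"x":-23.4,"y":-56.6,"z":0,"yaw":-0.785},{"x":-30.7,"y":-63,"z":0,"yaw":-0.908},{"x":-37.6,"y":-67.8,"z":0,"yaw":-1.012},{"x":-43.7,"y":-71.3,"z":0,"yaw":-1.1},{"x":-47.5,"y":-73.1,"z":0,"yaw":-1.152},{"x":-47.5,"y":-73.1,"z":0,"yaw":-1.152},{"x":-47.5,"y":-73.1,"z":0,"yaw":-1.152}]'; python3 t.py 510.5 -90.1 239 2.528
```

```text
clock: 15.15
tool_pos: [0.5109, -0.0903, 0.2389]
tcp_rot: [3.141, 0.002, 2.527]
ft_force: [-0.3, -1.5, 6.1]
opening: 0.0244
gripper_force: 20.5
clk 15.15 now [510.9 -90.3 238.9] yaw 2.527 f [-0.3 -1.5  6.1] op 24.4
[510.5, -90.1, 239.0, 2.528] -> [ 0.4 -0.1 -0.1] yaw -0.001
```

```bash
python3 -m creep '[{"x":0,"y":0,"z":0,"yaw":0},{"x":0,"y":0,"z":0,"yaw":0},{"x":0,"y":0,"z":0,"yaw":0},{"x":0,"y":0,"z":-15,"yaw":0},{"x":0,"y":0,"z":-40,"yaw":0},{"x":0,"y":0,"z":-66,"yaw":0},{"x":0,"y":0,"z":-66,"yaw":0.17},{"x":-8,"y":5,"z":-66,"yaw":0.35},{"x":-20,"y":12,"z":-66,"yaw":0.52},{"x":-35,"y":20,"z":-66,"yaw":0.7},{"x":-50,"y":29,"z":-66,"yaw":0.87},{"x":-65,"y":38,"z":-66,"yaw":1.05},{"x":-80,"y":46,"z":-66,"yaw":1.22},{"x":-95,"y":55,"z":-66,"yaw":1.4},{"x":-107,"y":62,"z":-66,"yaw":1.57},{"x":-115,"y":66,"z":-66,"yaw":1.75},{"x":-120,"y":69.3,"z":-66,"yaw":1.92},{"x":-120,"y":69.3,"z":-66,"yaw":2.094},{"x":-120,"y":69.3,"z":-66,"yaw":2.094},{"x":-120,"y":69.3,"z":-66,"yaw":2.094}]' 65; python3 t.py 648.6 -102.4 239 0.434
python3 - <<'E'
from h import *
np.set_printoptions(precision=4,suppress=True)
for n in("top","scene"):
    c=arm.camera(n)
    for t,z in (("handle0_mid",.252),("handle1_mid",.252),("handle2_mid",.252)):
        for r in arm.spot_point(t,n)[:2]: print(n,t,r, atz(c,r["pixel"],z)[:2])
cv2.imwrite("pics/s6.png",cv2.resize(c["img"][130:290,220:380],None,fx=3.7,fy=3.7))
E
```

```text
clock: 17.65
tool_pos: [0.6483, -0.1021, 0.3041]
tcp_rot: [-3.141, 0.0, 0.438]
ft_force: [0.4, 0.2, -0.1]
opening: 0.0651
gripper_force: 0.0
clk 17.65 now [ 648.3 -102.1  304.1] yaw 0.438 f [ 0.4  0.2 -0.1] op 65.1
[648.6, -102.4, 239.0, 0.434] -> [ 0.2  0.4 65.1] yaw 0.004
top handle1_mid {'pixel': [421.2, 160.8], 'p': 0.4} [ 0.646 -0.2  ]
top handle2_mid {'pixel': [286.7, 160.5], 'p': 0.74} [0.6561 0.1128]
scene handle0_mid {'pixel': [273.7, 197.1], 'p': 0.73} [ 0.5102 -0.0923]
scene handle0_mid {'pixel': [309.6, 216.7], 'p': 0.22} [ 0.6155 -0.0445]
scene handle1_mid {'pixel': [236.4, 230.9], 'p': 0.87} [ 0.5662 -0.2198]
scene handle1_mid {'pixel': [273.3, 259.8], 'p': 0.38} [ 0.6852 -0.1796]
scene handle2_mid {'pixel': [296.8, 234.2], 'p': 0.8} [ 0.6479 -0.0986]
```

View pics/s6.png

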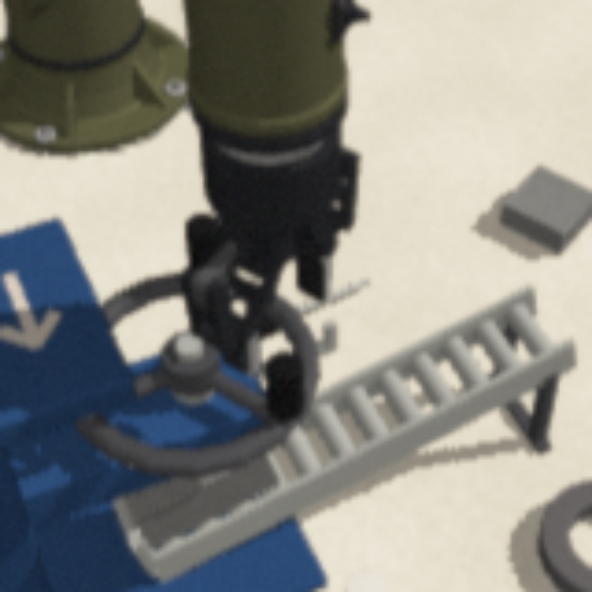

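The wheel advanced 120°. Handle 2 is now at crop px (285,385) under the fingers and the block is still at the stop. Starting the second pull.

```bash
python3 -m creep '[{"x":0,"y":0,"z":25,"yaw":0},{"x":0,"y":0,"z":50,"yaw":0},{"x":0,"y":0,"z":65,"yaw":0},{"x":0,"y":0,"z":65,"yaw":0},{"x":0,"y":0,"z":65,"yaw":0}]' 65; python3 -m creep '[{"x":0,"y":0,"z":0,"yaw":0},{"x":0,"y":0,"z":0,"yaw":0},{"x":0,"y":0,"z":0,"yaw":0},{"x":0,"y":0,"z":0,"yaw":0},{"x":0,"y":0,"z":0,"yaw":0}]' 10 20
```

```text
clock: 18.68
tool_pos: [0.6489, -0.1025, 0.2403]
tcp_rot: [3.141, -0.001, 0.434]
ft_force: [0.3, -0.3, -0.2]
opening: 0.0649
gripper_force: 0.0
clock: 19.3
tool_pos: [0.6486, -0.1021, 0.24]
tcp_rot: [3.142, -0.001, 0.434]
ft_force: [-2.8, 1.3, 5.9]
opening: 0.0244
gripper_force: 21.0
```

```bash
python3 -m creep '[{"x":0,"y":-2.8,"z":0,"yaw":-0.035},{"x":-0.4,"y":-8.4,"z":0,"yaw":-0.105},{"x":-1.7,"y":-16.6,"z":0,"yaw":-0.209},{"x":-4.4,"y":-26,"z":0,"yaw":-0.332},{"x":-8.1,"y":-35.1,"z":0,"yaw":-0.454},{"x":-12.9,"y":-43.6,"z":0,"yaw":-0.576},{"x":-18.7,"y":-51.4,"z":0,"yaw":-0.698},{"x":-25.4,"y":-58.5,"z":0,"yaw":-0.82},{"x":-33,"y":-64.7,"z":0,"yaw":-0.942},{"x":-36,"y":-66.8,"z":0,"yaw":-0.99},{"x":-40,"y":-69.3,"z":0,"yaw":-1.047},{"x":-40,"y":-69.3,"z":0,"yaw":-1.047},{"x":-40,"y":-69.3,"z":0,"yaw":-1.047}]'; python3 t.py 583.2 -56.3 239 1.481
```

```text
clock: 20.92
tool_pos: [0.5833, -0.0559, 0.2399]
tcp_rot: [3.141, -0.0, 1.48]
ft_force: [0.0, 0.9, 6.8]
opening: 0.0243
gripper_force: 21.2
clk 20.93 now [583.3 -55.9 239.9] yaw 1.48 f [0.  0.9 6.8] op 24.3
[583.2, -56.3, 239.0, 1.481] -> [-0.4 -0.1  0.9] yaw -0.001
```

```bash
python3 -m creep '[{"x":-0.1,"y":-4.2,"z":0,"yaw":-0.052},{"x":-0.8,"y":-11.1,"z":0,"yaw":-0.14},{"x":-2.7,"y":-20.7,"z":0,"yaw":-0.262},{"x":-5.8,"y":-30,"z":0,"yaw":-0.384},{"x":-10,"y":-38.8,"z":0,"yaw":-0.506},{"x":-15.3,"y":-47,"z":0,"yaw":-0.628},{"x":-21.5,"y":-54.6,"z":0,"yaw":-0.75},{"x":-28.6,"y":-61.3,"z":0,"yaw":-0.873},{"x":-35.3,"y":-66.3,"z":0,"yaw":-0.977},{"x":-40,"y":-69.3,"z":0,"yaw":-1.047},{"x":-40,"y":-69.3,"z":0,"yaw":-1.047},{"x":-40,"y":-69.3,"z":0,"yaw":-1.047}]'; python3 t.py 510.5 -90.1 239 2.528
```

```text
clock: 22.42
tool_pos: [0.5108, -0.0904, 0.2399]
tcp_rot: [3.142, 0.001, 2.526]
ft_force: [0.4, -0.4, 6.7]
opening: 0.0246
gripper_force: 21.2
clk 22.43 now [510.8 -90.4 239.9] yaw 2.526 f [ 0.4 -0.4  6.7] op 24.6
[510.5, -90.1, 239.0, 2.528] -> [0.4 0.1 0.9] yaw -0.002
```

```bash
python3 -m creep '[{"x":0,"y":0,"z":0,"yaw":0},{"x":0,"y":0,"z":0,"yaw":0},{"x":0,"y":0,"z":0,"yaw":0},{"x":0,"y":0,"z":-15,"yaw":0},{"x":0,"y":0,"z":-40,"yaw":0},{"x":0,"y":0,"z":-66,"yaw":0},{"x":0,"y":0,"z":-66,"yaw":0.17},{"x":-8,"y":5,"z":-66,"yaw":0.35},{"x":-20,"y":12,"z":-66,"yaw":0.52},{"x":-35,"y":20,"z":-66,"yaw":0.7},{"x":-50,"y":29,"z":-66,"yaw":0.87},{"x":-65,"y":38,"z":-66,"yaw":1.05},{"x":-80,"y":46,"z":-66,"yaw":1.22},{"x":-95,"y":55,"z":-66,"yaw":1.4},{"x":-107,"y":62,"z":-66,"yaw":1.57},{"x":-115,"y":66,"z":-66,"yaw":1.75},{"x":-120,"y":69.3,"z":-66,"yaw":1.92},{"x":-120,"y":69.3,"z":-66,"yaw":2.094},{"x":-120,"y":69.3,"z":-66,"yaw":2.094},{"x":-120,"y":69.3,"z":-66,"yaw":2.094}]' 65; python3 t.py 648.6 -102.4 239 0.434
python3 - <<'E'
from h import *
np.set_printoptions(precision=4,suppress=True)
for n in("top","scene"):
    c=arm.camera(n)
    for t,z in (("handle0_mid",.252),("handle1_mid",.252),("handle2_mid",.252),("block_mid",.075)):
        for r in arm.spot_point(t,n)[:1]: print(n,t,r, atz(c,r["pixel"],z)[:2])
cv2.imwrite("pics/s7.png",cv2.resize(c["img"][130:290,220:380],None,fx=3.7,fy=3.7))
E
```

```text
clock: 24.92
tool_pos: [0.6482, -0.1022, 0.3051]
tcp_rot: [-3.141, 0.0, 0.438]
ft_force: [0.4, 0.0, -0.9]
opening: 0.0646
gripper_force: 0.0
clk 24.93 now [ 648.2 -102.2  305.1] yaw 0.438 f [ 0.4  0.  -0.9] op 64.6
[648.6, -102.4, 239.0, 0.434] -> [ 0.3  0.3 66.1] yaw 0.004
scene handle0_mid {'pixel': [237.7, 232.0], 'p': 0.72} [ 0.5709 -0.2184]
scene handle1_mid {'pixel': [293.4, 234.5], 'p': 0.82} [ 0.6446 -0.1061]
scene handle2_mid {'pixel': [276.3, 197.3], 'p': 0.7} [ 0.5143 -0.0868]
scene block_mid {'pixel': [273.6, 256.2], 'p': 0.9} [ 0.5625 -0.1324]
```

View pics/s7.png

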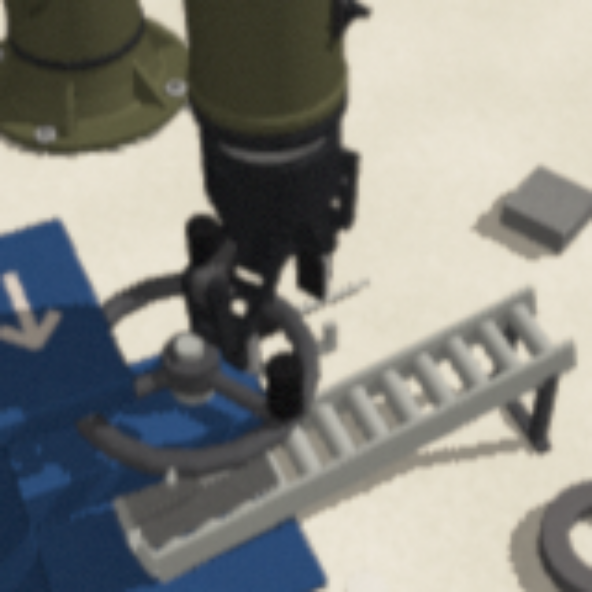

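Handle 1 is at crop px (285,385), below the fingers. The foot is still low at (172,478) and the block sits at the stop. Starting the third pull.

```bash
python3 -m creep '[{"x":0,"y":0,"z":25,"yaw":0},{"x":0,"y":0,"z":50,"yaw":0},{"x":0,"y":0,"z":66,"yaw":0},{"x":0,"y":0,"z":66,"yaw":0},{"x":0,"y":0,"z":66,"yaw":0}]' 65; python3 -m creep '[{"x":0,"y":0,"z":0,"yaw":0},{"x":0,"y":0,"z":0,"yaw":0},{"x":0,"y":0,"z":0,"yaw":0},{"x":0,"y":0,"z":0,"yaw":0},{"x":0,"y":0,"z":0,"yaw":0}]' 10 20
```

```text
clock: 26.05
tool_pos: [0.6488, -0.1025, 0.2402]
tcp_rot: [3.141, -0.001, 0.434]
ft_force: [-0.2, 0.4, 0.4]
opening: 0.0651
gripper_force: 0.0
clock: 26.68
tool_pos: [0.6487, -0.1023, 0.24]
tcp_rot: [3.141, -0.001, 0.434]
ft_force: [-0.8, 1.0, 5.6]
opening: 0.0242
gripper_force: 20.7
```

```bash
python3 -m creep '[{"x":0,"y":-2.8,"z":0,"yaw":-0.035},{"x":-0.4,"y":-8.4,"z":0,"yaw":-0.105},{"x":-1.7,"y":-16.6,"z":0,"yaw":-0.209},{"x":-4.4,"y":-26,"z":0,"yaw":-0.332},{"x":-8.1,"y":-35.1,"z":0,"yaw":-0.454},{"x":-12.9,"y":-43.6,"z":0,"yaw":-0.576},{"x":-18.7,"y":-51.4,"z":0,"yaw":-0.698},{"x":-25.4,"y":-58.5,"z":0,"yaw":-0.82},{"x":-33,"y":-64.7,"z":0,"yaw":-0.942},{"x":-36,"y":-66.8,"z":0,"yaw":-0.99},{"x":-40,"y":-69.3,"z":0,"yaw":-1.047},{"x":-40,"y":-69.3,"z":0,"yaw":-1.047},{"x":-40,"y":-69.3,"z":0,"yaw":-1.047}]'; python3 t.py 583.2 -56.3 239 1.481
```

```text
clock: 28.3
tool_pos: [0.5833, -0.0559, 0.2399]
tcp_rot: [3.141, -0.0, 1.48]
ft_force: [-0.8, 1.4, 7.6]
opening: 0.024
gripper_force: 21.0
clk 28.3 now [583.3 -55.9 239.9] yaw 1.48 f [-0.8  1.4  7.6] op 24.0
[583.2, -56.3, 239.0, 1.481] -> [-0.4 -0.   0.9] yaw -0.001
```

```bash
python3 -m creep '[{"x":-0.1,"y":-4.2,"z":0,"yaw":-0.052},{"x":-0.8,"y":-11.1,"z":0,"yaw":-0.14},{"x":-2.7,"y":-20.7,"z":0,"yaw":-0.262},{"x":-5.8,"y":-30,"z":0,"yaw":-0.384},{"x":-10,"y":-38.8,"z":0,"yaw":-0.506},{"x":-15.3,"y":-47,"z":0,"yaw":-0.628},{"x":-21.5,"y":-54.6,"z":0,"yaw":-0.75},{"x":-28.6,"y":-61.3,"z":0,"yaw":-0.873},{"x":-35.3,"y":-66.3,"z":0,"yaw":-0.977},{"x":-40,"y":-69.3,"z":0,"yaw":-1.047},{"x":-40,"y":-69.3,"z":0,"yaw":-1.047},{"x":-40,"y":-69.3,"z":0,"yaw":-1.047}]'; python3 t.py 510.5 -90.1 239 2.528
```

```text
clock: 29.8
tool_pos: [0.5107, -0.0905, 0.2399]
tcp_rot: [-3.142, 0.001, 2.526]
ft_force: [0.1, -1.3, 6.9]
opening: 0.0244
gripper_force: 21.0
clk 29.8 now [510.7 -90.5 239.9] yaw 2.526 f [ 0.1 -1.3  6.9] op 24.4
[510.5, -90.1, 239.0, 2.528] -> [0.4 0.2 0.9] yaw -0.002
```

```bash
python3 -m creep '[{"x":0,"y":0,"z":0,"yaw":0},{"x":0,"y":0,"z":0,"yaw":0},{"x":0,"y":0,"z":0,"yaw":0},{"x":0,"y":0,"z":-15,"yaw":0},{"x":0,"y":0,"z":-40,"yaw":0},{"x":0,"y":0,"z":-80,"yaw":0},{"x":30,"y":-30,"z":-100,"yaw":0},{"x":60,"y":-80,"z":-100,"yaw":0},{"x":80,"y":-130,"z":-100,"yaw":0},{"x":100,"y":-180,"z":-100,"yaw":0},{"x":110,"y":-220,"z":-100,"yaw":0},{"x":110,"y":-220,"z":-100,"yaw":0},{"x":110,"y":-220,"z":-100,"yaw":0}]' 65; python3 t.py
python3 - <<'E'
from h import *
np.set_printoptions(precision=4,suppress=True)
for n in("scene","top"):
    c=arm.camera(n);cv2.imwrite(f"pics/{n}8.png",cv2.resize(c["img"][130:290,220:380],None,fx=3.7,fy=3.7))
    cv2.imwrite(f"pics/{n}8f.png",c["img"])
    for t,z in (("handle0_mid",.252),("handle1_mid",.252),("handle2_mid",.252),("block_mid",.075),("screwdriver",.01),("band_roll",0),("square_pad_mid",.015),("glue",0),("mug",0),("tape_measure",0)):
        for r in arm.spot_point(t,n)[:1]: print(n,t,r, atz(c,r["pixel"],z)[:2])
v,u=np.mgrid[0:400,0:640];Z=c["range_z"];K=c["mtx"]
P=np.stack([(u-K[0,2])/K[0,0]*Z,(v-K[1,2])/K[1,1]*Z,Z],-1);T=np.linalg.inv(c["camera_from_world"])
Q=(P@T[:3,:3].T+T[:3,3])[Z>0];x,y,z=Q.T
for a,b in((.648,-.102),(.5105,-.09)):
    s=(z>.268)&(z<.285)&(np.hypot(x-a,y-b)<.03);print(cv2.minAreaRect((Q[s][:,:2]*1000).astype(np.float32)))
E
```

```text
clock: 31.42
tool_pos: [0.2943, -0.206, 0.34]
tcp_rot: [3.141, 0.001, 2.528]
ft_force: [0.6, 0.8, -0.3]
opening: 0.065
gripper_force: 0.0
clk 31.43 now [ 294.3 -206.   340. ] yaw 2.528 f [ 0.6  0.8 -0.3] op 65.0
scene handle0_mid {'pixel': [298.6, 234.0], 'p': 0.78} [ 0.6495 -0.0946]
scene handle1_mid {'pixel': [272.2, 194.4], 'p': 0.7} [ 0.4994 -0.0914]
scene handle2_mid {'pixel': [241.7, 233.5], 'p': 0.91} [ 0.5799 -0.2119]
scene block_mid {'pixel': [272.0, 255.5], 'p': 0.85} [ 0.5581 -0.1353]
scene screwdriver {'pixel': [291.6, 218.4], 'p': 0.7} [0.4144 0.0025]
scene band_roll {'pixel': [384.7, 280.0], 'p': 0.68} [0.7551 0.1327]
scene square_pad_mid {'pixel': [367.5, 186.4], 'p': 0.7} [0.4219 0.3108]
scene glue {'pixel': [315.1, 316.6], 'p': 0.8} [ 0.7497 -0.104 ]
scene mug {'pixel': [195.6, 249.9], 'p': 0.84} [ 0.3702 -0.3155]
scene tape_measure {'pixel': [260.8, 336.4], 'p': 0.96} [ 0.7249 -0.2559]
top handle0_mid {'pixel': [377.1, 160.7], 'p': 0.82} [ 0.6493 -0.0975]
top handle1_mid {'pixel': [379.3, 219.0], 'p': 0.74} [ 0.5107 -0.0946]
top handle2_mid {'pixel': [428.3, 193.6], 'p': 0.56} [ 0.5666 -0.2098]
top block_mid {'pixel': [389.1, 209.4], 'p': 0.64} [ 0.5735 -0.1442]
top screwdriver {'pixel': [331.2, 275.5], 'p': 0.75} [0.4094 0.0147]
top band_roll {'pixel': [287.9, 158.5], 'p': 0.97} [0.7519 0.1299]
top square_pad_mid {'pixel': [222.3, 273.5], 'p': 0.84} [0.4228 0.309 ]
top glue {'pixel': [370.5, 152.8], 'p': 0.97} [ 0.7624 -0.1116]
top mug {'pixel': [452.0, 289.3], 'p': 0.58} [ 0.3637 -0.3115]
top tape_measure {'pixel': [421.3, 162.5], 'p': 0.63} [ 0.7281 -0.2576]
((646.484130859375, -99.69671630859375), (21.4237060546875, 22.44420051574707), 0.6092646718025208)
((508.4782409667969, -91.33921813964844), (22.098146438598633, 22.57318878173828), 88.74974060058594)
```

View pics/scene8.png

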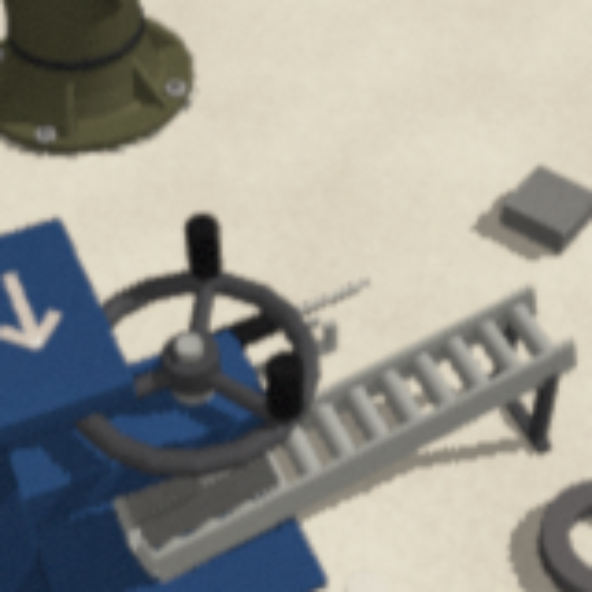

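The wheel is back at home: the handle line is within about 0.03 rad of the start, with handles at crop px (203,245) and (285,385). The block is at the stop, and the other things have not visibly moved.

```bash
python3 -c "
from plant import arm
print(arm.sign_off())"
```

```text
the job is handed in; nothing more can be done
None
```

The job is handed in at about 32 s, no verdict returned: the block rolled to the stop, the wheel made one counter-clockwise turn in three 120° pulls and stands within about 0.03 rad of home by camera depth, the arm is clear, and nothing else visibly moved; the foot's press force was not measured.

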